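# Prime the seawater pump with the key switch

### The job

Take the key with the square-cornered head out of its slot in the key rack, push it fully home in the key switch on top of the pump control box, working it past the sticky pins with firm pressure and a little wiggling, and only then turn it a quarter turn clockwise as far as it goes. The switch springs back, so finish while still gripping the key and holding it turned. Leave the round-headed key in the rack, and the vial and wash bottle undisturbed.

Things in the scene. Friction and masses are not known exactly. Their poses are not given: they have to be found in the camera images.
- key: The key to use: black plastic head, a square-cornered flat paddle 10 mm thick (its x), 34 mm wide (its y), 30 mm tall. Origin: the shoulder, i.e. centre of the head's underside; z up. It stands upright in a rack slot, shoulder on the rack's plate, head lying across the slot (its x along the rack's x). Pinch its 10 mm thickness from above. 40 to 65 g.
- key_tip (a point): Lower end of the key's steel shaft, 45 mm below the shoulder, pointing straight down. Below the shoulder come a round neck, 6 mm thick and 13 mm long, then a flat blade 5 mm thick (key's x) and 12 mm wide (key's y), straight down to 36 mm below the shoulder, then tapering in width to about 5 mm here.
- spare_key: The key to leave alone: same black plastic, same shaft, but a round disc head 34 mm in diameter, 10 mm thick, its top 35 mm above its shoulder. Origin and axes as for the other key. It stands in the rack's other slot.
- rack: Fixed aluminium key rack, 80 mm (x) by 150 mm (y); origin on the table under its centre. Its top plate is 6 mm thick, upper face 75 mm above the table. Two slots 9 mm wide run along x at y = -36 and +36 mm, closed at x = +15 mm, open at the front edge (x = -40 mm). The keys stand between x = -8 and +8 mm, either key in either slot.
- rack_front (a point): Middle of the front edge of the rack's top plate (rack x = -40 mm, y = 0, upper face). A blade is wider than its slot, so a key cannot be pulled straight up: it lifts only about 7 mm. Slide it along the rack's -x until its origin is over 10 mm beyond this edge, then raise it. Under the plate the slots' front part is open, down to a base 5 mm thick.
- console: Fixed grey pump control box, 150 mm (x) by 190 mm (y) by 90 mm tall. Origin on the table under its centre. On its top: the key switch (point lock) near the front, and a low gauge and two lamps behind it (at x of +14 mm and more, up to 12 mm tall).
- lock (a point): Centre of the upper face of the key switch's round steel bezel, 94 mm above the table, at x = -30 mm, y = 0 of the box; axes as the box's. The bezel is 38 mm across outside, 20 mm inside, 4 mm high. The key enters straight down with its x along the box's x (either way round). Fully home, its shoulder rests on the bezel, so the key's origin is at this point.
- keyway (a point): Mouth of the keyway, the top of the brass plug, 4 mm below point lock. The keyway is 6.6 mm (box x) by 13.6 mm (box y) with the plug at rest, flaring by 2.5 mm all round at the mouth. Two sticky spring pins sit 14 and 24 mm below this point, one in each narrow side; passing them takes 8 to 15 N. If the key stalls, press up to 20 N while twisting it a few degrees to and fro.
- plug (a joint): Angle of the lock plug, rad: 0 at rest, growing clockwise seen from above to a hard stop at 1.62 (just past a quarter turn). A spring returns it: torque from 0.02 N m at 0 to 0.1 N m at the stop. The keyway leaves some 0.1 rad of slack, so the gripper may need to turn about 1.75 rad to bring the plug to its stop.
- vial: Bystander: closed glass vial, 28 mm in diameter, 55 mm tall, standing between the rack and the box. Origin under its centre.
- wash_bottle: Bystander: white wash bottle, 64 mm in diameter, with red cap and a bent red spout up to 209 mm high that reaches about 76 mm from its axis. Stands beyond and between the rack and the box. Origin under its centre.
Not all that is in view belongs to the job. Leave any red look-alike of the key alone.

How it is judged:
By the outcome, as a careful person would: the job done as asked, in the order asked, and still so for the second after the job is handed in, while the arm keeps its last pose, push and grip.
It also fails if it takes over 58 s, if anything falls off the work surface, if the arm or the gripper's body presses on something with over 40 N, if the wrist force passes 120 N, or if a joint passes its speed limit or range.

### The arm

A 6-joint arm with a two-finger parallel gripper is mounted at the origin on the work surface. World frame = base frame: x ahead of the robot, y to its left, z up, the work surface at z = 0. Lengths are in m, angles in rad, forces in N, time in s.
With the tool pointing down it reaches from about 0.25 to 0.775 m from the base axis. Payload 4 kg.
Tool frame: the origin (TCP) lies at the very end of the fingers, on their centre line; the grasp point (between the pads) lies 19 mm behind it; z points along the fingers, y is the line along which they close (so a half turn about z gives the same grasp; the last joint's range is limited). The gripper opens to 94 mm and grips with 3 to 60 N. Pads are 16 mm wide; open, the fingers measure 119 mm over their backs; the gripper's body (75 mm by 177 mm) begins 78 mm behind the grasp point.
Start: joints at [1.047, 0.087, 1.371, -0, 1.684, -0.103], TCP at [0.225, 0.502, 0.206] pointing down, gripper open.
Joint ranges: [-3.1, 3.1], [-0.76, 2.03], [0.27, 2.55], [-1.08, 4.22], [0.17, 2.65], [-2.57, 2.57]. Speed limits (rad/s): [2.79, 2.79, 3.14, 3.14, 3.14, 3.14].

### API

Orientations are given as [roll, pitch, yaw] about the fixed x, y, z axes, in that order (R = Rz(yaw) Ry(pitch) Rx(roll)).
In Python, from bench import robot gives the robot as it stands. The module is installed in compiled form; this text tells all that it offers.
- The arm moves only by the tool move_arm, never from a script. Its argument "deltas" is one flat list of numbers, 7 for each row, row after row: the turn, a rotation vector about the tool's x, y, z in rad, then the shift along the tool's x, y, z in cm, then the closure, from -1 (fully open) to 1 (shut). A call has 1 to 8 rows; each row is the pose to reach, as a shift and turn from the pose commanded when the call began, along the tool's axes at that moment; what a row does not reach only later rows make up. A row lasts 1/10 s, in which the tool goes at most 50 mm and 8.59 degrees, less where a joint would pass 70% of its speed; a pose out of reach is approached as far as the arm can. A call with a gripper value outside its range is refused whole. The fingers move at their own pace and stop on an object; the grip force is fixed at half the most. Time passes only in rows, so rows that repeat a pose let the fingers close. It gives the time, the measured TCP pose, the force, the opening and the grip force at its end, in the units of the state.
- robot.get_obs(): the state, without advancing time (a new reading comes with each control period).
- robot.snapshot(name): name is "scene" or "top" or "wrist"; returns a dict with "image" (384x512x3 uint8, red, green, blue), "depth" (384x512 float32, m along the optical axis (not along the pixel's ray), 0 where there is no reading), "fov_y" (degrees; the focal length in pixels is half the picture's height over the tangent of half this angle, whatever the lens; pixels are square), "cx", "cy" (the principal point, pixels), "origin" and "orientation" of the camera in the world; the wrist camera has in their place "T_tool_cam" (4x4, takes a point from camera to tool coordinates, whose origin is the TCP and whose axes are the flange's). Camera axes: x right, y up, looking along -z (the intrinsics and any distortion apply to the point x, -y, -z); pixel columns grow to the right and rows downward; lengths in m; the calibration is good to about 2 mm. A picture is of the moment at which its call begins: read the wrist's pose just before it.
- robot.close_job(): hands the job in; it is judged then, once.
The state is a dict: "time": time; "joint_positions": joint angles; "qvel": joint speeds; "joint_torque": joint torques, N m; "tool_pos": TCP position; "ee_rot": TCP orientation; "wrist_force": force on the tool from outside, world axes, zero at the start; "wrist_torque": the same for the moment, N m; "width": finger opening in m; "finger_force": force on a finger pad.
Only numpy, scipy, OpenCV 4.12 (cv2) and the standard library are available. Lean on these libraries where they do the work, as an engineer would, in place of code of your own. Each camera call takes 0.05 s, during which the arm holds its last target. There are 200 camera calls.

## Working session

There is one attempt and no reset: what is moved stays moved. The work goes in short steps, Python scripts to look and compute and a tool call to move; the robot and the scene stay as the last step left them, time stands still between calls to the robot, and variables do not carry over. Pictures are saved under pics/ and viewed, at most 10 in all, crops included, and the job is handed in when it is done.

Besides the shell and the picture viewer there is one more tool, called after "Request:" in YAML: its name, and indented under it one key for each argument. move_arm: Moves the arm, as the interface text tells. Its arguments: {"type":"object","properties":{"deltas":{"type":"array","items":{"type":"number"}}},"required":["deltas"]}

```bash
mkdir -p pics; cat > h.py <<'E'
import numpy as np, cv2
from scipy.spatial.transform import Rotation as R
from bench import robot
def cloud(s, T=None):
    d=s["depth"]; h,w=d.shape; f=h/2/np.tan(np.radians(s["fov_y"])/2)
    v,u=np.mgrid[:h,:w]
    P=np.stack([(u-s["cx"])/f*d,-(v-s["cy"])/f*d,-d],-1)
    if T is None:
        o=np.array(s["orientation"]); M=o if o.shape==(3,3) else (R.from_euler("xyz",o).as_matrix() if o.size==3 else None)
        return P@M.T+np.array(s["origin"])
    return P@T[:3,:3].T+T[:3,3]
def wristT(s):
    o=robot.get_obs(); T=np.eye(4); e=np.array(o["ee_rot"]); T[:3,:3]=e if e.shape==(3,3) else R.from_euler("xyz",e).as_matrix(); T[:3,3]=o["tool_pos"]
    return T@np.array(s["T_tool_cam"])
E
python3 - <<'E'
from h import *
o=robot.get_obs(); print(o)
for n in ("scene","top"):
    s=robot.snapshot(n); print(n,{k:v for k,v in s.items() if k not in("image","depth")})
    cv2.imwrite(f"pics/{n}0.png",s["image"][:,:,::-1]); np.save(f"{n}.npy",cloud(s)); np.save(f"{n}_im.npy",s["image"])
E
```

```text
{'time': 0.0, 'joint_positions': array([ 1.04692505e+00,  8.79593256e-02,  1.37219905e+00, -4.28735391e-05,
        1.68359589e+00, -1.03087257e-01]), 'qvel': array([ 0.0003219 , -0.00163646,  0.00059755, -0.0013794 ,  0.00017276,
        0.0025361 ]), 'joint_torque': array([-2.00513132e-04, -3.40164185e+01, -3.02432835e+01,  7.15705077e-02,
        3.26584477e-02, -1.50224619e-04]), 'tool_pos': array([0.22440637, 0.50155548, 0.20432982]), 'ee_rot': array([-3.13943813e+00, -1.80055196e-04,  2.72080366e+00]), 'wrist_force': array([ 0.57315041,  0.64287875, -0.64235623]), 'wrist_torque': array([ 0.02851496, -0.0328361 , -0.02250462]), 'finger_force': 0.0, 'width': 0.09428068559449848}
scene {'fov_y': 45.685319611888715, 'cx': 254.20745035436457, 'cy': 184.40990942332468, 'origin': array([1.34531956, 0.12153536, 0.73490855]), 'orientation': array([0.84838717, 0.00403088, 1.73352842])}
top {'fov_y': 51.7988375442032, 'cx': 252.80718178427307, 'cy': 194.52691055915614, 'origin': array([ 0.5437489 , -0.00618866,  0.83732728]), 'orientation': array([ 0.08718684,  0.01585704, -1.57291545])}
```

View pics/scene0.png

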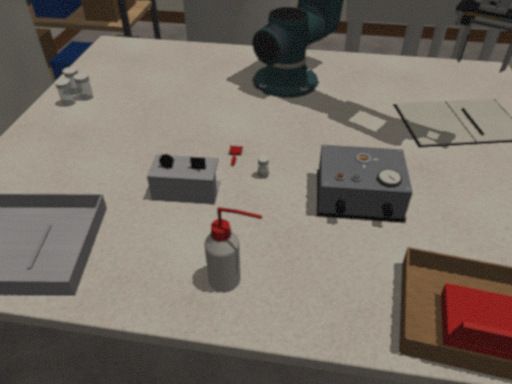

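View pics/top0.png

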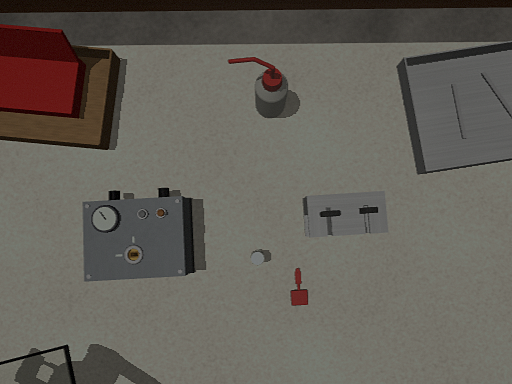

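The top view shows the rack at (345,215), with key heads at (330,213) and (369,210), and the key switch at (134,254). The scene view shows the square head at (198,163), on the +y side, and the round one at (166,161). So the key I want is at top (330,213).

```bash
python3 - <<'E'
from h import *
P=np.load("top.npy"); im=np.load("top_im.npy").astype(int)
for u,v in [(330,213),(369,210),(134,254),(345,225),(110,265),(258,257),(300,297),(272,80)]: print((u,v),P[v,u].round(4),im[v,u])
def rect(m,n):
    q=P[m][:,:2].astype(np.float32); r=cv2.minAreaRect(q); print(n,len(q),np.round(r[0],4),np.round(r[1],4),r[2],P[m][:,2].mean().round(4))
vv,uu=np.mgrid[:384,:512]
rk=(uu>295)&(uu<395)&(vv>185)&(vv<240)
rect(rk&(abs(P[...,2]-.075)<.006),"rack")
rect(rk&(P[...,2]>.095)&(uu<349),"sq"); rect(rk&(P[...,2]>.095)&(uu>=349),"rd")
bx=(uu>75)&(uu<200)&(vv>190)&(vv<290)
rect(bx&(abs(P[...,2]-.09)<.008),"box")
rect((abs(uu-134)<14)&(abs(vv-254)<14)&(P[...,2]>.092),"bezel")
s=np.load("scene.npy"); 
for u,v in [(198,163),(166,161),(364,157)]: print(s[v,u].round(4))
E
```

```text
(330, 213) [ 0.573  -0.1368  0.1069] [30 29 28]
(369, 210) [ 0.578  -0.2069  0.1125] [32 31 31]
(134, 254) [0.4962 0.2364 0.0675] [37 30 16]
(345, 225) [ 0.5512 -0.171   0.0739] [100  99  97]
(110, 265) [0.4772 0.2737 0.0912] [76 78 79]
(258, 257) [ 0.4895 -0.0038  0.0574] [118 122 120]
(300, 297) [ 0.4048 -0.0896  0.0097] [104  39  35]
(272, 80) [ 0.8072 -0.03    0.1558] [102  33  29]
rack 2887 [ 0.5731 -0.1741] [0.0801 0.1506] 3.5463292598724365 0.0765
sq 113 [ 0.5629 -0.0797] [0.0127 0.1514] 9.84133529663086 0.1579
rd 110 [ 0.5655 -0.1157] [0.0115 0.223 ] 8.306334495544434 0.1539
box 7353 [0.5275 0.2326] [0.1503 0.1919] 3.100893020629883 0.0914
bezel 312 [0.507  0.1227] [0.0513 0.263 ] 4.860882759094238 0.1036
[ 0.5761 -0.1355  0.0939]
[ 0.5846 -0.207   0.0974]
[0.4913 0.2335 0.0908]
```

```bash
cat >> h.py <<'E'
def delta(pos,ang):
    """tool-down pose with tool y at world angle ang -> rotvec(rad), shift(cm) in the current tool axes"""
    o=robot.get_obs(); R0=R.from_euler("xyz",o["ee_rot"]); R1=R.from_euler("xyz",[np.pi,0,ang+np.pi/2])
    print("t",round(o["time"],2),"pos",o["tool_pos"].round(4),"rot",o["ee_rot"].round(4),"F",o["wrist_force"].round(1),"w",round(o["width"],4),"ff",round(o["finger_force"],1))
    print("delta",(R0.inv()*R1).as_rotvec().round(4),R0.inv().apply(np.array(pos)-o["tool_pos"]).round(5)*100)
E
python3 - <<'E'
from h import *
np.set_printoptions(suppress=True)
print(robot.snapshot("wrist")["T_tool_cam"].round(4))
delta([.47,.231,.25],.054)
E
```

```text
[[ 0.0002  0.9687  0.2482  0.0717]
 [ 1.      0.0002 -0.0014  0.0008]
 [-0.0014  0.2482 -0.9687 -0.1779]
 [ 0.      0.      0.      1.    ]]
t 0.15 pos [0.2245 0.5017 0.2046] rot [-3.1399 -0.0002  2.7208] F [-0.  -0.3  0.4] w 0.0943 ff 0.0
delta [-0.0016  0.0008  1.096 ] [-33.466 -14.681  -4.524]
```

```bash
python3 - <<'E'
from h import *
delta([.4975,.231,.22],.054)
E
```

```text
t 0.15 pos [0.2245 0.5017 0.2046] rot [-3.1399e+00 -2.0000e-04  2.7208e+00] F [-0.  -0.3  0.4] w 0.0943 ff 0.0
delta [-1.600e-03  8.000e-04  1.096e+00] [-35.977 -13.553  -1.526]
```

Request:
move_arm:
  deltas: [0,0,1.096,-36,-13.55,-1.5,-1,0,0,1.096,-36,-13.55,-1.5,-1,0,0,1.096,-36,-13.55,-1.5,-1,0,0,1.096,-36,-13.55,-1.5,-1,0,0,1.096,-36,-13.55,-1.5,-1,0,0,1.096,-36,-13.55,-1.5,-1,0,0,1.096,-36,-13.55,-1.5,-1,0,0,1.096,-36,-13.55,-1.5,-1]

```text
time: 0.95
tool_pos: [0.4996, 0.2286, 0.2201]
ee_rot: [-3.141, 0.001, 1.619]
wrist_force: [0.1, 1.6, 0.4]
width: 0.0942
finger_force: 0.0
```

Request:
move_arm:
  deltas: [0,0,0,0,0,0,-1,0,0,0,0,0,0,-1,0,0,0,0,0,0,-1]

```text
time: 1.25
tool_pos: [0.4971, 0.2321, 0.2203]
ee_rot: [-3.141, -0.0, 1.626]
wrist_force: [0.9, 0.5, -0.3]
width: 0.0939
finger_force: 0.0
```

```bash
python3 - <<'E'
from h import *
s=robot.snapshot("wrist"); T=wristT(s); P=cloud(s,T); np.save("w1.npy",P); np.save("w1_im.npy",s["image"]); cv2.imwrite("pics/w1.png",s["image"][:,:,::-1]); np.save("w1_T.npy",T)
delta([.4975,.231,.22],.054)
delta([.545,-.137,.22],.062)
E
```

```text
t 1.3 pos [0.497  0.2324 0.2204] rot [-3.1411e+00 -4.0000e-04  1.6269e+00] F [-0.7  0.1 -0. ] w 0.0942 ff 0.0
delta [-0.0005 -0.0004  0.0021] [-0.14   0.045  0.04 ]
t 1.3 pos [0.497  0.2324 0.2204] rot [-3.1411e+00 -4.0000e-04  1.6269e+00] F [-0.7  0.1 -0. ] w 0.0942 ff 0.0
delta [-0.0005 -0.0004 -0.0059] [-3.7148e+01  2.7220e+00  2.4000e-02]
```

View pics/w1.png

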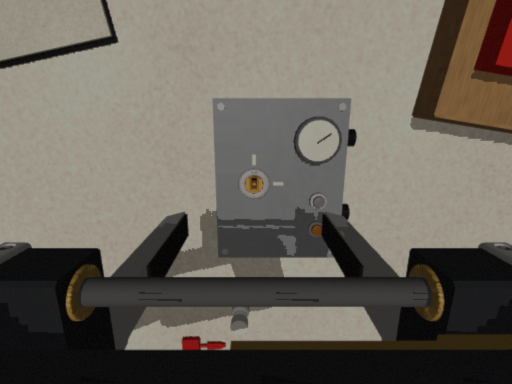

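The wrist view shows the bezel at (254,184) and the box edges clearly. I'll measure these, then go above the key.

```bash
python3 - <<'E'
from h import *
P=np.load("w1.npy"); im=np.load("w1_im.npy"); T=np.load("w1_T.npy")
print(P[184,225],P[150,254],P[184,254])
vv,uu=np.mgrid[:384,:512]; roi=np.hypot(uu-254,vv-184)<22
hsv=cv2.cvtColor(im,cv2.COLOR_RGB2HSV); 
brass=roi&(hsv[...,1]>100)&(hsv[...,2]>60); print("brass",brass.sum(),uu[brass].mean(),vv[brass].mean())
m=roi&(im.min(-1)>115); r=cv2.fitEllipse(np.argwhere(cv2.morphologyEx((roi&((im.min(-1)>115)|brass)).astype(np.uint8),cv2.MORPH_CLOSE,np.ones((5,5)))-cv2.erode(cv2.morphologyEx((roi&((im.min(-1)>115)|brass)).astype(np.uint8),cv2.MORPH_CLOSE,np.ones((5,5))),np.ones((3,3))))[:,::-1].astype(np.int32)); print("bezel px",r)
b=roi&(P[...,2]>.0925)&(P[...,2]<.1); q=P[b]; print("depth bezel",len(q),cv2.minEnclosingCircle(q[:,:2].astype(np.float32)),q.mean(0))
def ray(u,v,z):
    s_f=384/2/np.tan(np.radians(FOV)/2); d=T[:3,:3]@np.array([(u-CX)/s_f,-(v-CY)/s_f,-1]); return T[:3,3]+d*(z-T[2,3])/d[2]
s=robot.snapshot("wrist"); FOV,CX,CY=s["fov_y"],s["cx"],s["cy"]
print("bezel",ray(r[0][0],r[0][1],.094)); print("brass",ray(uu[brass].mean(),vv[brass].mean(),.09))
# box outline: left, top, edges
bx=(abs(P[...,2]-.09)<.006)&(vv<215)&(uu>190)&(uu<370)
for name,pts in [("front(left)",[P[v,np.where(bx[v])[0].min()] for v in range(115,205)]),("far top",[P[np.where(bx[:,u])[0].min(),u] for u in range(225,340)])]:
    a=np.array(pts)[:,:2].astype(np.float32); l=cv2.fitLine(a,cv2.DIST_HUBER,0,.01,.01).ravel(); print(name,l, np.degrees(np.arctan2(l[1],l[0])))
cv2.imwrite("pics/w1c.png",cv2.resize(im[140:230,205:325,::-1],None,fx=6,fy=6,interpolation=cv2.INTER_CUBIC))
E
```

```text
[0.46333458 0.2294954  0.08912351] [0.49487477 0.27071896 0.08835964] [0.49731934 0.22623942 0.06738193]
brass 240 253.55 184.1375
bezel px ((255.0464630126953, 181.84889221191406), (29.5084285736084, 31.266935348510742), 88.36738586425781)
depth bezel 230 ((0.4963088929653168, 0.23229210078716278), 0.01751241460442543) [0.49647869 0.23155435 0.09308206]
bezel [0.49807274 0.23514762 0.094     ]
brass [0.49655035 0.23141161 0.09      ]
front(left) [ 0.05724323 -0.9983603   0.45070603  0.25675008] -86.71841
far top [0.99841624 0.0562587  0.52194506 0.32833216] 3.2250886
```

Request:
move_arm:
  deltas: [0,0,-0.005,-37.1,5,0,-1,0,0,-0.005,-37.1,5,0,-1,0,0,-0.005,-37.1,5,0,-1,0,0,-0.005,-37.1,5,0,-1,0,0,-0.005,-37.1,5,0,-1,0,0,-0.005,-37.1,5,0,-1,0,0,-0.005,-37.1,5,0,-1,0,0,-0.005,-37.1,5,0,-1]

```text
time: 2.15
tool_pos: [0.5679, -0.139, 0.2202]
ee_rot: [-3.141, 0.001, 1.628]
wrist_force: [-0.6, -0.5, -0.6]
width: 0.094
finger_force: 0.0
```

Request:
move_arm:
  deltas: [0,0,0,0,0,0,-1,0,0,0,0,0,0,-1,0,0,0,0,0,0,-1,0,0,0,0,0,0,-1]

```text
time: 2.55
tool_pos: [0.5679, -0.1346, 0.2208]
ee_rot: [3.141, -0.0, 1.633]
wrist_force: [-0.8, -0.4, -0.2]
width: 0.0943
finger_force: 0.0
```

```bash
python3 - <<'E'
from h import *
s=robot.snapshot("wrist"); T=wristT(s); P=cloud(s,T); np.save("w2.npy",P); np.save("w2_im.npy",s["image"]); np.save("w2_T.npy",T)
cv2.imwrite("pics/w2.png",s["image"][:,:,::-1])
delta([.573,-.137,.12],.062)
E
```

```text
t 2.6 pos [ 0.5679 -0.1348  0.2209] rot [ 3.1410e+00 -1.0000e-04  1.6323e+00] F [-0.3  0.3 -0.6] w 0.0945 ff 0.0
delta [ 0.0006 -0.0001 -0.0005] [-0.253  0.487 10.089]
```

View pics/w2.png

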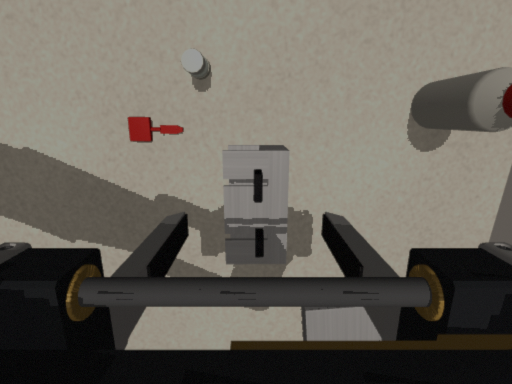

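The target head is at (258,185), just under the tool, and the other head is at (260,242).

```bash
python3 - <<'E'
from h import *
P=np.load("w2.npy"); im=np.load("w2_im.npy"); vv,uu=np.mgrid[:384,:512]
for n,c in (("near",(258,185)),("far",(260,242))):
    m=(abs(uu-c[0])<12)&(abs(vv-c[1])<24)&(P[...,2]>.09)&(P[...,2]<.12)
    r=cv2.minAreaRect(P[m][:,:2].astype(np.float32)); print(n,m.sum(),r,P[m][:,:2].mean(0),np.percentile(P[m][:,2],[5,50,95,99]), P[m&(P[...,2]>np.percentile(P[m][:,2],40))].mean(0))
bx=(abs(P[...,2]-.075)<.006)&(vv<215)&(uu>200)&(uu<300)
print(np.median(P[bx][:,2]))
for name,pts in [("front(left)",[P[v,np.where(bx[v])[0].min()] for v in range(155,178)]+[P[v,np.where(bx[v])[0].min()] for v in range(190,210)]),("far top",[P[np.where(bx[:,u])[0].min(),u] for u in range(230,285)])]:
    a=np.array(pts)[:,:2].astype(np.float32); l=cv2.fitLine(a,cv2.DIST_HUBER,0,.01,.01).ravel(); print(name,l, np.degrees(np.arctan2(l[1],l[0])))
i=np.load("scene_im.npy")[140:215,135:230,::-1]; cv2.imwrite("pics/sc.png",cv2.resize(i,None,fx=6,fy=6,interpolation=cv2.INTER_CUBIC))
E
```

```text
near 276 ((0.5727864503860474, -0.13667955994606018), (0.009078348986804485, 0.03370681032538414), 3.517594814300537) [ 0.57258279 -0.13545696] [0.09901275 0.10319942 0.10451666 0.10488214] [ 0.57210826 -0.13716411  0.10375178]
far 239 ((0.5785079598426819, -0.20651540160179138), (0.009624173864722252, 0.0290761087089777), 3.50046706199646) [ 0.57819518 -0.20336288] [0.09457078 0.10557226 0.10849776 0.10918369] [ 0.57845838 -0.20745674  0.1070416 ]
0.07357556595811887
front(left) [ 0.06454217 -0.99791497  0.5305088  -0.13426791] -86.29943
far top [ 0.99798006  0.06352821  0.57648814 -0.09775911] 3.642351
```

View pics/sc.png

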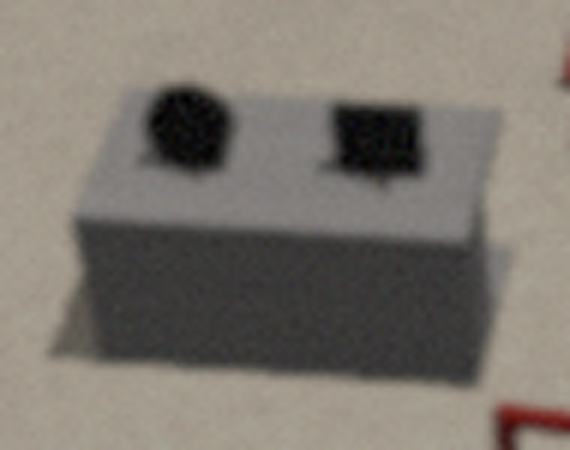

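The crop confirms that the square head (378,140) is the near +y key and the round head (188,128) is the far one. Next I'll descend in two steps.

```bash
python3 - <<'E'
from h import *
delta([.5728,-.1367,.079],.062)
E
```

```text
t 2.6 pos [ 0.5679 -0.1348  0.2209] rot [ 3.1410e+00 -1.0000e-04  1.6323e+00] F [-0.3  0.3 -0.6] w 0.0945 ff 0.0
delta [ 0.0006 -0.0001 -0.0005] [-0.222  0.466 14.189]
```

Request:
move_arm:
  deltas: [0,0,0,-0.22,0.47,4,-1,0,0,0,-0.22,0.47,8,-1,0,0,0,-0.22,0.47,11,-1,0,0,0,-0.22,0.47,13,-1,0,0,0,-0.22,0.47,14,-1,0,0,0,-0.22,0.47,14,-1,0,0,0,-0.22,0.47,14,-1,0,0,0,-0.22,0.47,14,-1]

```text
time: 3.4
tool_pos: [0.5739, -0.1386, 0.0826]
ee_rot: [3.138, 0.001, 1.63]
wrist_force: [-0.5, 0.3, -0.3]
width: 0.0937
finger_force: 0.0
```

```bash
python3 - <<'E'
from h import *
delta([.5728,-.1367,.079],.062)
E
```

```text
t 3.4 pos [ 0.5739 -0.1386  0.0826] rot [3.1381e+00 1.3000e-03 1.6301e+00] F [-0.5  0.3 -0.3] w 0.0937 ff 0.0
delta [ 0.0034  0.0014 -0.0027] [ 0.199 -0.104  0.359]
```

Request:
move_arm:
  deltas: [0,0,0,0,0,0.1,-1,0,0,0,0,0,0.2,-1,0,0,0,0,0,0.2,-1]

```text
time: 3.7
tool_pos: [0.5728, -0.1385, 0.0788]
ee_rot: [3.141, 0.0, 1.63]
wrist_force: [0.2, -0.2, -0.8]
width: 0.0942
finger_force: 0.0
```

```bash
python3 - <<'E'
from h import *
delta([.5728,-.1367,.079],.062)
E
```

```text
t 3.7 pos [ 0.5728 -0.1385  0.0788] rot [3.1411e+00 1.0000e-04 1.6297e+00] F [ 0.2 -0.2 -0.8] w 0.0942 ff 0.0
delta [ 0.0005  0.0001 -0.0031] [ 0.175  0.01  -0.024]
```

Request:
move_arm:
  deltas: [0,0,-0.003,0.15,0,0,-1,0,0,-0.003,0.15,0,0,1,0,0,-0.003,0.15,0,0,1,0,0,-0.003,0.15,0,0,1,0,0,-0.003,0.15,0,0,1,0,0,-0.003,0.15,0,0,1,0,0,-0.003,0.15,0,0,1,0,0,-0.003,0.15,0,0,1]

```text
time: 4.5
tool_pos: [0.5726, -0.1369, 0.0785]
ee_rot: [3.142, -0.0, 1.633]
wrist_force: [-0.3, -0.3, -1.0]
width: 0.0417
finger_force: 0.0
```

Request:
move_arm:
  deltas: [0,0,0,0,0,0,1,0,0,0,0,0,0,1,0,0,0,0,0,0,1]

```text
time: 4.8
tool_pos: [0.5726, -0.1369, 0.0785]
ee_rot: [3.142, -0.0, 1.633]
wrist_force: [-0.5, 0.8, -0.7]
width: 0.0179
finger_force: 0.0
```

```bash
python3 - <<'E'
from h import *
delta([.5728,-.1367,.079],.062)
E
```

```text
t 4.8 pos [ 0.5726 -0.1369  0.0785] rot [ 3.1416e+00 -1.0000e-04  1.6328e+00] F [-0.5  0.8 -0.7] w 0.0179 ff 0.0
delta [ 0.     -0.0001 -0.    ] [ 0.016  0.02  -0.053]
```

Next: finish closing, then lift 3 mm.

Request:
move_arm:
  deltas: [0,0,0,0,0,0,1,0,0,0,0,0,0,1,0,0,0,0,0,0,1,0,0,0,0,0,0,1,0,0,0,0,0,-0.1,1,0,0,0,0,0,-0.2,1,0,0,0,0,0,-0.3,1,0,0,0,0,0,-0.3,1]

```text
time: 5.6
tool_pos: [0.5728, -0.1369, 0.0817]
ee_rot: [3.141, 0.0, 1.633]
wrist_force: [0.3, 0.0, -0.4]
width: 0.0098
finger_force: 30.0
```

Request:
move_arm:
  deltas: [0,0,0,0,-0.7,0,1,0,0,0,0,-1.6,0,1,0,0,0,0,-2.6,0,1,0,0,0,0,-3.6,0,1,0,0,0,0,-4.6,0,1,0,0,0,0,-5.6,0,1,0,0,0,0,-6.3,0,1,0,0,0,0,-6.3,0,1]

```text
time: 6.4
tool_pos: [0.5088, -0.1408, 0.0816]
ee_rot: [3.142, -0.0, 1.632]
wrist_force: [-0.2, 0.1, -0.6]
width: 0.0096
finger_force: 30.0
```

Request:
move_arm:
  deltas: [0,0,0,0,0,0,1,0,0,0,0,0,0,1]

```text
time: 6.6
tool_pos: [0.5101, -0.1408, 0.0816]
ee_rot: [3.141, 0.0, 1.633]
wrist_force: [0.2, -0.3, -0.6]
width: 0.0094
finger_force: 30.0
```

```bash
python3 - <<'E'
from h import *
delta([.4968,.2316,.16],.0565)
s=robot.snapshot("wrist"); cv2.imwrite("pics/w3.png",s["image"][:,:,::-1])
E
```

```text
t 6.6 pos [ 0.5101 -0.1408  0.0816] rot [3.1411 0.     1.6329] F [ 0.2 -0.3 -0.6] w 0.0094 ff 30.0
delta [0.0005 0.     0.0056] [37.252  0.99  -7.845]
```

View pics/w3.png

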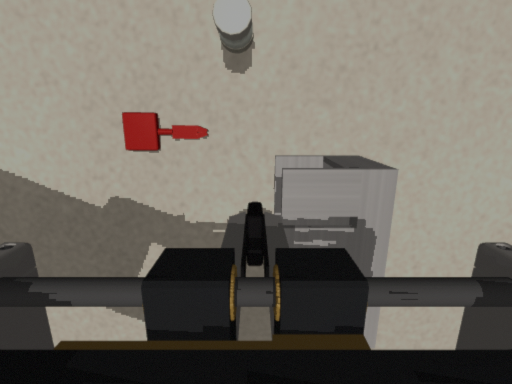

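The key is held (255,230) and is clear of the rack front edge by about 20 mm. Now I'll raise it and carry it over the lock.

Request:
move_arm:
  deltas: [0,0,0,0,0,-3,1,0,0,0,0,0,-6,1,0,0,0,0,0,-9,1,0,0,0,0,0,-9.8,1,0,0,0.0055,3,0.2,-9.8,1,0,0,0.0055,7,0.4,-9.8,1,0,0,0.0055,11,0.6,-9.8,1,0,0,0.0055,15,0.8,-9.8,1]

```text
time: 7.45
tool_pos: [0.5079, 0.0108, 0.178]
ee_rot: [-3.14, -0.0, 1.627]
wrist_force: [0.3, 0.1, -0.7]
width: 0.01
finger_force: 30.0
```

Request:
move_arm:
  deltas: [0,0,0,4,0.1,0,1,0,0,0,8,0.1,0,1,0,0,0,12,0.1,0,1,0,0,0,16,0.1,0,1,0,0,0,19,0.1,0,1,0,0,0,21,0.1,0,1,0,0,0,22.2,0.1,0,1,0,0,0,22.2,0.1,0,1]

```text
time: 8.25
tool_pos: [0.4964, 0.2321, 0.1783]
ee_rot: [-3.14, 0.0, 1.629]
wrist_force: [0.4, -0.2, -0.5]
width: 0.01
finger_force: 30.0
```

Request:
move_arm:
  deltas: [0,0,0,0,0,0,1,0,0,0,0,0,0,1,0,0,0,0,0,0,1]

```text
time: 8.55
tool_pos: [0.4972, 0.2301, 0.1795]
ee_rot: [3.141, 0.0, 1.626]
wrist_force: [-0.6, -0.9, -0.9]
width: 0.0095
finger_force: 30.0
```

```bash
python3 - <<'E'
from h import *
delta([.4968,.2316,.1445],.0565)
s=robot.snapshot("wrist"); T=wristT(s); P=cloud(s,T); im=s["image"]; vv,uu=np.mgrid[:384,:512]
print("T",T[:3,3])
np.save("w4.npy",P);np.save("w4_im.npy",im); cv2.imwrite("pics/w4.png",im[:,:,::-1])
E
```

```text
t 8.55 pos [0.4972 0.2301 0.1795] rot [3.1414e+00 1.0000e-04 1.6257e+00] F [-0.6 -0.9 -0.9] w 0.0095 ff 30.0
delta [ 0.0002  0.0001 -0.0016] [ 0.154 -0.028  3.503]
T [0.49368536 0.30265798 0.35749156]
```

View pics/w4.png

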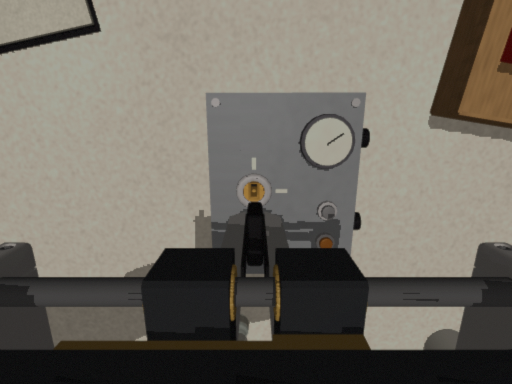

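The key (255,230) lines up with the switch (254,190). I'll descend to the mouth.

Request:
move_arm:
  deltas: [0,0,0,0.15,0,1,1,0,0,0,0.15,0,2,1,0,0,0,0.15,0,3,1,0,0,0,0.15,0,3.5,1,0,0,0,0.15,0,3.5,1,0,0,0,0.15,0,3.5,1]

```text
time: 9.2
tool_pos: [0.4968, 0.2327, 0.1443]
ee_rot: [-3.141, -0.0, 1.627]
wrist_force: [-1.0, -0.3, 0.5]
width: 0.0097
finger_force: 30.0
```

```bash
python3 - <<'E'
from h import *
delta([.4968,.2316,.1295],.0565)
E
```

```text
t 9.2 pos [0.4968 0.2327 0.1443] rot [-3.1414 -0.      1.6274] F [-1.  -0.3  0.5] w 0.0097 ff 30.0
delta [-0.0002 -0.      0.0001] [-0.106 -0.002  1.484]
```

Request:
move_arm:
  deltas: [0,0,0,-0.08,0,0.3,1,0,0,0,-0.08,0,0.6,1,0,0,0,-0.08,0,0.9,1,0,0,0,-0.08,0,1.2,1,0,0,0,-0.08,0,1.5,1,0,0,0,-0.08,0,1.5,1]

```text
time: 9.8
tool_pos: [0.4966, 0.2317, 0.1288]
ee_rot: [-3.141, 0.0, 1.627]
wrist_force: [0.7, 0.2, -0.6]
width: 0.0095
finger_force: 30.0
```

```bash
python3 - <<'E'
from h import *
delta([.4968,.2316,.0975],.0565)
o=robot.get_obs(); print(o["wrist_torque"])
E
```

```text
t 9.8 pos [0.4966 0.2317 0.1288] rot [-3.1406e+00  3.0000e-04  1.6273e+00] F [ 0.7  0.2 -0.6] w 0.0095 ff 30.0
delta [-0.0009  0.0003 -0.    ] [-0.01   0.027  3.129]
[-0.046392    0.02472829 -0.00421547]
```

Request:
move_arm:
  deltas: [0,0,0,0,0,0.2,1,0,0,0,0,0,0.4,1,0,0,0,0,0,0.6,1,0,0,0,0,0,0.8,1,0,0,0,0,0,0.8,1]

```text
time: 10.3
tool_pos: [0.4968, 0.2317, 0.1211]
ee_rot: [-3.141, 0.0, 1.627]
wrist_force: [0.3, -0.3, -0.5]
width: 0.01
finger_force: 30.0
```

Request:
move_arm:
  deltas: [0,0,0,0,0,0.2,1,0,0,0,0,0,0.4,1,0,0,0,0,0,0.6,1,0,0,0,0,0,0.6,1]

```text
time: 10.7
tool_pos: [0.4969, 0.2311, 0.1164]
ee_rot: [3.141, 0.001, 1.627]
wrist_force: [-2.6, -3.5, 3.8]
width: 0.0099
finger_force: 30.0
```

Request:
move_arm:
  deltas: [0,0,0.06,0,0,0.1,1,0,0,-0.06,0,0,0.2,1,0,0,0.06,0,0,0.3,1,0,0,-0.06,0,0,0.4,1,0,0,0,0,0,0.4,1]

```text
time: 11.2
tool_pos: [0.4968, 0.2312, 0.1121]
ee_rot: [3.141, 0.001, 1.628]
wrist_force: [-2.0, -3.1, 4.0]
width: 0.0099
finger_force: 30.0
```

```bash
python3 - <<'E'
from h import *
delta([.4968,.2316,.0975],.0565)
E
```

```text
t 11.2 pos [0.4968 0.2312 0.1121] rot [3.1415e+00 1.1000e-03 1.6276e+00] F [-2.  -3.1  4. ] w 0.0099 ff 30.0
delta [0.0001 0.0011 0.0003] [0.04  0.005 1.461]
```

Request:
move_arm:
  deltas: [0,0,0.06,-0.05,-0.03,0.1,1,0,0,-0.06,-0.05,-0.03,0.2,1,0,0,0.06,-0.05,-0.03,0.3,1,0,0,-0.06,-0.05,-0.03,0.4,1,0,0,0.06,-0.05,-0.03,0.5,1,0,0,-0.06,-0.05,-0.03,0.6,1,0,0,0,-0.05,-0.03,0.6,1]

```text
time: 11.9
tool_pos: [0.4968, 0.2318, 0.1068]
ee_rot: [3.14, -0.001, 1.628]
wrist_force: [-2.1, -0.8, 5.4]
width: 0.01
finger_force: 30.0
```

Request:
move_arm:
  deltas: [0,0,0.06,0,-0.02,0.1,1,0,0,-0.06,0,-0.02,0.2,1,0,0,0.06,0,-0.02,0.3,1,0,0,-0.06,0,-0.02,0.4,1,0,0,0.06,0,-0.02,0.5,1,0,0,-0.06,0,-0.02,0.6,1,0,0,0,0,-0.02,0.6,1]

```text
time: 12.6
tool_pos: [0.4965, 0.2319, 0.0997]
ee_rot: [3.141, -0.001, 1.628]
wrist_force: [-0.6, -0.7, 1.4]
width: 0.0098
finger_force: 30.0
```

Request:
move_arm:
  deltas: [0,0,0.05,0,0,0.1,1,0,0,-0.05,0,0,0.2,1,0,0,0.05,0,0,0.3,1,0,0,-0.05,0,0,0.4,1,0,0,0,0,0,0.4,1,0,0,0,0,0,0.4,1]

```text
time: 13.2
tool_pos: [0.4965, 0.232, 0.097]
ee_rot: [3.14, -0.002, 1.627]
wrist_force: [-3.4, -0.3, 5.1]
width: 0.0098
finger_force: 30.0
```

```bash
python3 - <<'E'
from h import *
delta([.4968,.2316,.0975],.0565)
s=robot.snapshot("wrist"); cv2.imwrite("pics/w5.png",s["image"][120:270,170:340,::-1].repeat(3,0).repeat(3,1))
s=robot.snapshot("scene"); cv2.imwrite("pics/s5.png",s["image"][110:220,290:430,::-1].repeat(5,0).repeat(5,1)); 
E
```

```text
t 13.2 pos [0.4965 0.232  0.097 ] rot [ 3.1403e+00 -1.7000e-03  1.6267e+00] F [-3.4 -0.3  5.1] w 0.0098 ff 30.0
delta [ 0.0013 -0.0017 -0.0006] [-0.041  0.024 -0.049]
```

View pics/s5.png

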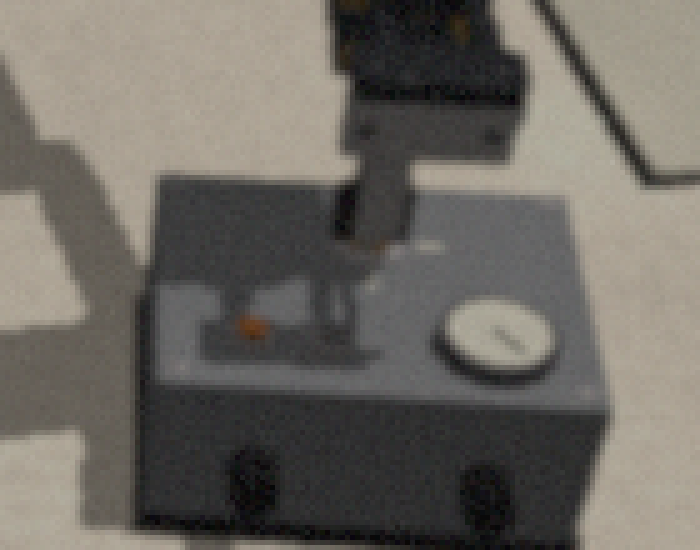

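The head sits right on the bezel at (372,240) in the crop. I'll press harder to confirm it is bottomed.

Request:
move_arm:
  deltas: [0,0,0.05,0,-0.03,0.1,1,0,0,-0.05,0,-0.03,0.2,1,0,0,0.05,0,-0.03,0.2,1,0,0,-0.05,0,-0.03,0.2,1,0,0,0,0,-0.03,0.2,1,0,0,0,0,-0.03,0.2,1]

```text
time: 13.9
tool_pos: [0.4965, 0.2321, 0.0968]
ee_rot: [3.139, -0.002, 1.627]
wrist_force: [-4.7, -0.9, 11.8]
width: 0.0098
finger_force: 30.0
```

```bash
python3 - <<'E'
from h import *
delta([.4968,.2316,.0975],.0565)
E
```

```text
t 13.9 pos [0.4965 0.2321 0.0968] rot [ 3.1389e+00 -2.1000e-03  1.6270e+00] F [-4.7 -0.9 11.8] w 0.0098 ff 30.0
delta [ 0.0027 -0.0021 -0.0003] [-0.056  0.025 -0.074]
```

Request:
move_arm:
  deltas: [0,0,0.05,0,-0.05,0.15,1,0,0,-0.05,0,-0.05,0.15,1,0,0,0.05,0,-0.05,0.15,1,0,0,-0.05,0,-0.05,0.15,1,0,0,0,0,-0.05,0.15,1]

```text
time: 14.4
tool_pos: [0.4966, 0.2322, 0.0967]
ee_rot: [3.137, -0.002, 1.628]
wrist_force: [-6.3, -1.7, 17.4]
width: 0.0096
finger_force: 30.0
```

Request:
move_arm:
  deltas: [0,0,0,0,0,-0.2,1,0,0,0.12,0,0,-0.2,1,0,0,0.24,0,0,-0.2,1,0,0,0.36,0,0,-0.2,1,0,0,0.36,0,0,-0.2,1]

```text
time: 14.9
tool_pos: [0.4967, 0.232, 0.0969]
ee_rot: [3.139, -0.003, 1.265]
wrist_force: [-2.8, -0.7, 10.2]
width: 0.0101
finger_force: 30.0
```

```bash
python3 - <<'E'
from h import *
delta([.4968,.2316,.0975],.0565); print(robot.get_obs()["wrist_torque"])
E
```

```text
t 14.9 pos [0.4967 0.232  0.0969] rot [ 3.1386 -0.0032  1.2654] F [-2.8 -0.7 10.2] w 0.0101 ff 30.0
delta [ 0.0035 -0.0026 -0.3619] [-0.032  0.026 -0.06 ]
[-0.24090401  0.63429544 -0.07226087]
```

Request:
move_arm:
  deltas: [0,0,0.12,0,0,0,1,0,0,0.24,0,0,0,1,0,0,0.36,0,0,0,1,0,0,0.48,0,0,0,1,0,0,0.6,0,0,0,1,0,0,0.72,0,0,0,1,0,0,0.84,0,0,0,1,0,0,0.96,0,0,0,1]

```text
time: 15.7
tool_pos: [0.4972, 0.2314, 0.0969]
ee_rot: [3.141, -0.005, 0.303]
wrist_force: [-1.7, -2.3, 9.9]
width: 0.01
finger_force: 30.0
```

```bash
python3 - <<'E'
from h import *
delta([.4968,.2316,.0975],.0565-1.75); print(robot.get_obs()["wrist_torque"])
E
```

```text
t 15.7 pos [0.4972 0.2314 0.0969] rot [ 3.1408 -0.0049  0.3028] F [-1.7 -2.3  9.9] w 0.01 ff 30.0
delta [-3.000e-04 -5.000e-03  4.255e-01] [-0.029 -0.034 -0.061]
[-0.56414017  0.44966556  0.15348978]
```

Request:
move_arm:
  deltas: [0,0,0.1,0,0,0,1,0,0,0.2,0,0,0,1,0,0,0.3,0,0,0,1,0,0,0.38,0,0,0,1,0,0,0.43,0,0,0,1,0,0,0.43,0,0,0,1]

```text
time: 16.3
tool_pos: [0.4972, 0.2309, 0.0969]
ee_rot: [-3.141, -0.005, -0.123]
wrist_force: [-1.5, -2.6, 10.0]
width: 0.0099
finger_force: 30.0
```

```bash
python3 - <<'E'
from h import *
delta([.4968,.2316,.0975],.0565-1.75); o=robot.get_obs(); print(o["wrist_torque"],o["joint_positions"])
E
```

```text
t 16.3 pos [0.4972 0.2309 0.0969] rot [-3.1412 -0.0049 -0.1234] F [-1.5 -2.6 10. ] w 0.0099 ff 30.0
delta [-0.0004 -0.0049 -0.0007] [-0.05  -0.067 -0.061]
[-0.77342444  0.4961504   0.06447533] [ 3.32452457e-01  1.26407314e-01  1.54520260e+00 -1.83973152e-03
  1.46540670e+00  2.02687514e+00]
```

Request:
move_arm:
  deltas: [0,0,0.05,0,0,0,1,0,0,0.05,0,0,0,1,0,0,0.05,0,0,0,1]

```text
time: 16.6
tool_pos: [0.4972, 0.2308, 0.0969]
ee_rot: [-3.141, -0.005, -0.173]
wrist_force: [-1.7, -3.7, 10.4]
width: 0.0096
finger_force: 30.0
```

```bash
python3 - <<'E'
from h import *
delta([.4968,.2316,.0975],.0565-1.75); o=robot.get_obs(); print(o["wrist_torque"],o["joint_torque"])
E
```

```text
t 16.6 pos [0.4972 0.2308 0.0969] rot [-3.1411 -0.0049 -0.1727] F [-1.7 -3.7 10.4] w 0.0096 ff 30.0
delta [-0.0004 -0.0049 -0.05  ] [-0.054 -0.07  -0.062]
[-0.77054347  0.5250132   0.09067682] [  1.18776765 -29.39228296 -25.80508769   0.99472716  -1.11383937
   0.09852347]
```

Request:
move_arm:
  deltas: [0,0,0.06,0,0,0,1,0,0,0.06,0,0,0,1,0,0,0.06,0,0,0,1]

```text
time: 16.9
tool_pos: [0.4972, 0.2308, 0.0969]
ee_rot: [-3.141, -0.005, -0.232]
wrist_force: [-1.9, -3.4, 10.2]
width: 0.0096
finger_force: 30.0
```

```bash
python3 - <<'E'
from h import *
delta([.4968,.2316,.0975],.0565-1.75); o=robot.get_obs(); print(o["wrist_torque"],o["joint_torque"])
s=robot.snapshot("wrist"); cv2.imwrite("pics/w6.png",s["image"][:,:,::-1])
E
```

```text
t 16.9 pos [0.4972 0.2308 0.0969] rot [-3.1409 -0.0047 -0.2323] F [-1.9 -3.4 10.2] w 0.0096 ff 30.0
delta [-0.0004 -0.0048 -0.1096] [-0.054 -0.07  -0.06 ]
[-0.81780537  0.60570514  0.23402704] [  1.0555429  -29.38306153 -25.81849515   1.01022329  -1.1658968
   0.26711759]
```

View pics/w6.png

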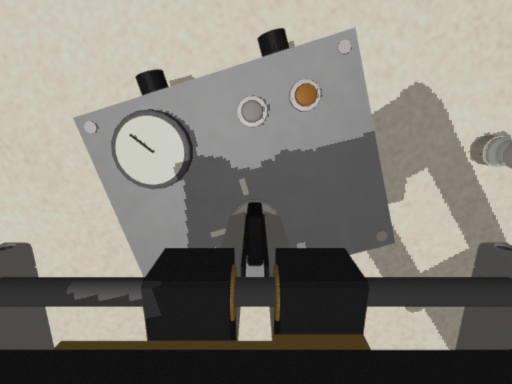

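The wrist torque jumped from 0.10 to 0.27 N m, so the plug is on its stop. In the image the head (255,230) is still square in the grip. I'll check that the hold is steady, then hand in.

Request:
move_arm:
  deltas: [0,0,0,0,0,0,1,0,0,0,0,0,0,1,0,0,0,0,0,0,1,0,0,0,0,0,0,1,0,0,0,0,0,0,1]

```text
time: 17.45
tool_pos: [0.4972, 0.2308, 0.0969]
ee_rot: [-3.141, -0.005, -0.232]
wrist_force: [-2.4, -2.0, 9.8]
width: 0.0097
finger_force: 30.0
```

```bash
python3 - <<'E'
from h import *
o=robot.get_obs(); print(o["joint_torque"][5],o["ee_rot"],o["wrist_force"])
if o["joint_torque"][5]>.18: print(robot.close_job())
E
```

```text
0.259831789880991 [-3.14094206 -0.00468183 -0.23222709] [-2.36732512 -1.98615623  9.80939004]
the job is handed in; nothing more can be done
None
```

I handed the job in at 17.5 s: the square-headed key is fully home in the switch, turned clockwise to its stop, and still gripped and held there. I saw no contact with the round key, vial or wash bottle, but took no final picture of them.

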